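Hold the display case lid just below its balance point

TASK

The spring of the display case's hinged lid is about to be adjusted. Grip the lid's glass pull rod gently (30 N of grip at most), raise the lid clearly past its balance point, the red line on the side scales, without letting it fly open or drop, then bring it back and hold it still just below the balance point, with its black pointers in the green band. Finish the program while still holding the rod there, and leave the loose things around undisturbed.

Things in the scene. Friction and masses are not known exactly. Their poses are not given: they have to be found in the camera images.
- case: Display case fixed to the table: open light-wood box 150 (x) x 150 (y) x 68 mm high with a bracelet in it, and the lid it carries. Origin: centre of its underside; x points to the hinge side, -x is the front, z up. Beside each side stands a white curved strip, the scale, 94 mm radius about the hinge, up to 170 mm above the table, 184 mm over both: red line = balance point, green band just below it.
- lid_hinge (a point): Middle of the lid's hinge axis, on the case's far upper edge, 72 mm above the table (does not move with the lid). Axes as the case: the hinge axis is y; x points away from the lid, which reaches 154 mm to -x when shut; z up.
- pull_rod (a point): Centre of the green glass pull rod on the lid: round, 12 mm thick, 80 mm clear length along the case's y between two brass posts. Lid shut: 125 mm to -x and 48 mm above lid_hinge, 40 mm clear above the lid's top; turns rigidly with the lid about lid_hinge (radius 134 mm). Not sticky: it can turn between the fingers. Squeeze gently: 30 N of grip at most.
- lid (a joint): Lid angle in rad: 0 shut, grows as the front edge rises, hard stop at 1.40. Sprung: under the balance point at 0.90 (red line) it falls shut when let go, above it it springs open; at most 3 N at the rod moves it slowly. Green band: 0.71 to 0.87. Small black pointer tabs on both sides of the lid show the angle on the scales. Clear pane in a metal frame, 8 mm thick, 0.6 kg.
- red_spool_centre (a point): Centre of a loose spool of red thread, 36 mm across, 44 mm high, standing in front of the case. Leave it alone.
- glue_bottle_centre (a point): Centre of a loose white glue bottle, 33 mm across, 102 mm high, standing behind the case. Leave it alone.
- charm_tray_centre (a point): Centre of a loose black card tray of charms, 68 x 76 x 54 mm, standing on the other side of the bead organiser. Leave it alone.

How it is judged:
On the way:
1. the lid is raised past its balance point while the fingers hold it (value of joint lid above 0.93 rad and contact force between the fingers and case above 3 N), for 0.2 s.
At the end, for the whole second after the job is handed in: The lid is held still by the fingers at 0.69 to 0.885 rad, just below its balance point at 0.90; spool, bottle and charm tray are within 20 mm of where they stood (value of joint lid between 0.69 and 0.885 rad and velocity of joint lid between -0.15 and 0.15 rad/s and contact force between the fingers and case above 3 N and distance of each of red_spool_centre, glue_bottle_centre, charm_tray_centre from where it was at the start of the episode below 0.02 m); the arm keeps its last pose, push and grip.
It fails at once if the glass rod is squeezed too hard (both fingers' forces together, over 55 N each) (contact force between the fingers and case above 110 N).
It fails at once if the lid flies open towards its stop (value of joint lid above 1.28 rad).
It fails at once if the lid is dropped and slams down (velocity of joint lid below -2 rad/s).
It also fails if it takes over 32 s, if anything falls off the work surface, if the arm or the gripper's body presses on something with over 40 N, if the wrist force passes 120 N, or if a joint passes its speed limit or range.

ROBOT

A 7-joint arm with a two-finger parallel gripper is mounted at the origin on the work surface; the furniture and walls round the work are solid. World frame = base frame: x ahead of the robot, y to its left, z up, the work surface at z = 0. Lengths are in m, angles in rad, forces in N, time in s.
With the tool pointing down it reaches from about 0.4 to 0.85 m from the base axis. Payload 10.4 kg.
Tool frame: the origin (TCP) lies midway between the tips of the shut fingers; the grasp point (between the pads) lies manip.pinch_z behind it (manip.pinch_z is the distance from the TCP to the grasp point, in m); z points along the fingers, y is the direction in which the jaws open and shut (so a half turn about z gives the same grasp; the last joint's range is limited). The gripper opens to 85 mm and grips with 20 to 120 N. Pads are 22 mm wide; open, the fingers measure 114 mm over their backs; the gripper's body (76 mm by 85 mm) begins 54 mm behind the grasp point. The pads swing forward as they close: fully open they stand 13 mm farther back than shut.
Start: joints at [1.164, 0.332, -0.065, 1.46, 0.022, 1.35, -0.088], TCP at [0.234, -0.58, 0.231] pointing down, gripper open.
Joint ranges: [-2.6, 2.6], [-0.5, 2.12], [-1.47, 1.34], [0.16, 2.42], [-1.27, 4.41], [0.06, 2.06], [-2.6, 2.6]. Speed limits (rad/s): [2.22, 2.22, 2.79, 2.79, 3.14, 3.14, 3.14].

INTERFACE

Orientations are given as a unit quaternion [x, y, z, w].
In Python, from workcell import manip gives the robot as it stands.
- The arm moves only by the shell command python3 -m handwheel 'ROWS' [FORCE]. ROWS is JSON, a list that holds one entry, the list of rows, each a list of 7 numbers: the shift along the tool's x, y, z in m, then the turn, a rotation vector about the tool's x, y, z in rad, then the finger opening in m, from 0 to 0.0854. In form: [[[tx, ty, tz, ax, ay, az, claw], ...]]. A call has 1 to 8 rows; each row is the pose to reach, as a shift and turn from the pose commanded when the call began, along the tool's axes at that moment; what a row does not reach only later rows make up. A row lasts 1/8 s, in which the tool goes at most 62.5 mm and 10.7 degrees, less where a joint would pass 70% of its speed; a pose out of reach is approached as far as the arm can. A call with a gripper value outside its range is refused whole. The fingers move at their own pace and stop on an object; FORCE is the grip in N (left out, the last holds). Time passes only in rows, so rows that repeat a pose let the fingers close. It gives the time, the measured TCP pose, the force and the opening at its end, in the units of the state.
- manip.get_obs(): the state, without advancing time (a new reading comes with each control period).
- manip.camera(name): name is "scene" or "top" or "wrist"; returns the picture (384x512x3 uint8, blue, green, red); there is no depth.
- manip.calibration(name): a dict with "fx", "fy", "cx", "cy" (pixels), "k1" (the pictures are not rectified: a ray, as slopes to the right and down, at radius r is drawn at 1 + k1 r^2 times it, then the intrinsics apply), "view" (4x4, takes a point from world to camera coordinates); the wrist camera has in their place "tool_from_camera" (4x4, takes a point from camera to tool coordinates, whose origin is the TCP and whose axes are the flange's). Camera axes: x right, y up, looking along -z (the intrinsics and any distortion apply to the point x, -y, -z); pixel columns grow to the right and rows downward; lengths in m; the calibration is good to about 2 mm. A picture is of the moment at which its call begins: read the wrist's pose just before it. calibration takes no time and is no camera call.
- manip.hand_in(): hands the job in, once; it reports no verdict.
The state is a dict: "clock": time; "joint_pos": joint angles; "joint_velocities": joint speeds; "tau": joint torques, N m; "position": TCP position; "ee_rot": TCP orientation; "ft_force": force on the tool from outside, world axes, zero at the start; "torque": the same for the moment, N m; "grip_width": opening from 0.0 (shut) to 1.0 (fully open).
Only numpy, scipy, OpenCV 4.12 (cv2) and the standard library are available. Lean on these libraries where they do the work, as an engineer would, in place of code of your own. Each camera call takes 0.05 s, during which the arm holds its last target.

## Working session

There is one attempt and no reset: what is moved stays moved. The work goes in short steps, Python scripts to look and compute and a shell command to move; the robot and the scene stay as the last step left them, time stands still between calls to the robot, and variables do not carry over. Pictures are saved under pics/ and viewed, and the job is handed in when it is done.

```bash
mkdir -p pics; ls; python3 - <<'E'
from workcell import manip
import cv2
print(manip.get_obs()); print(manip.pinch_z)
for n in ["scene","top","wrist"]:
    print(n,manip.calibration(n))
    cv2.imwrite(f"pics/{n}0.png",manip.camera(n))
E
```

```text
pics
{'clock': 0.0, 'joint_pos': array([ 1.16438133,  0.33287499, -0.06466162,  1.46094166,  0.02156489,
        1.34990856, -0.08849675]), 'joint_velocities': array([-1.20100130e-03,  2.14009634e-05, -1.16856860e-05,  9.81536207e-04,
       -8.81864586e-04, -1.60518980e-04,  8.29609586e-04]), 'tau': array([ 4.95399781e-04, -6.25441146e+01,  4.93447250e-02, -3.91609097e+01,
        1.61624153e-02,  9.78079566e-03,  9.34498507e-05]), 'position': array([ 0.23388002, -0.57918135,  0.23051372]), 'ee_rot': array([ 9.81643830e-01,  1.90721980e-01, -1.59509403e-04, -7.01564958e-04]), 'ft_force': array([-0.258325  ,  0.09620154,  1.03653114]), 'torque': array([0.00570968, 0.02460751, 0.00523068]), 'grip_width': 0.9982259539586531}
0.0187
scene {'fx': 410.5572117734994, 'fy': 410.5572117734994, 'cx': 256.4378380276953, 'cy': 191.41703781480325, 'k1': -0.060842772810057406, 'view': array([[-0.54346859, -0.83932889,  0.01299628,  0.30344604],
       [ 0.4634833 , -0.28712687,  0.83829672, -0.33462291],
       [-0.69987508,  0.46161149,  0.54505936, -0.86763899],
       [ 0.        ,  0.        
[... 216 characters left out ...]
4,  0.03191152],
       [ 0.99728319, -0.02714648,  0.06847852, -0.55621931],
       [-0.06813164,  0.01350467,  0.99758494, -1.21093598],
       [ 0.        ,  0.        ,  0.        ,  1.        ]])}
wrist {'fx': 323.76383250757135, 'fy': 323.76383250757135, 'cx': 253.5695814219843, 'cy': 191.9066004059707, 'k1': 0.012615298336932571, 'tool_from_camera': array([[ 6.04721816e-04,  9.62809880e-01,  2.70179144e-01,
         6.84383949e-02],
       [ 9.99999309e-01, -3.09783010e-04, -1.13428169e-03,
        -5.21802915e-04],
       [-1.00840070e-03,  2.70179644e-01, -9.62809401e-01,
        -1.42813101e-01],
       [ 0.00000000e+00,  0.00000000e+00,  0.00000000e+00,
         1.00000000e+00]])}
```

View pics/scene0.png

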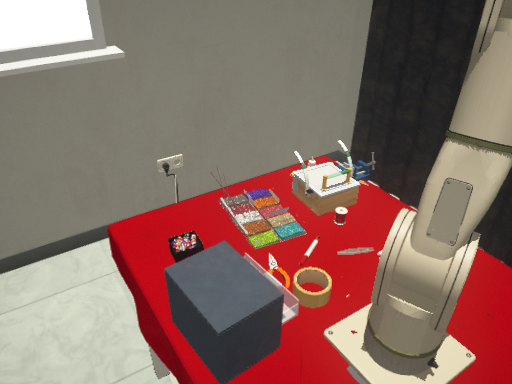

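View pics/top0.png

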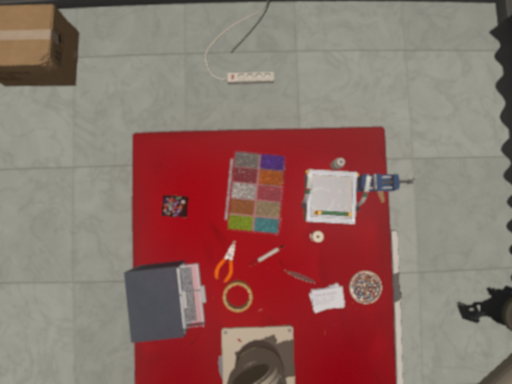

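View pics/wrist0.png

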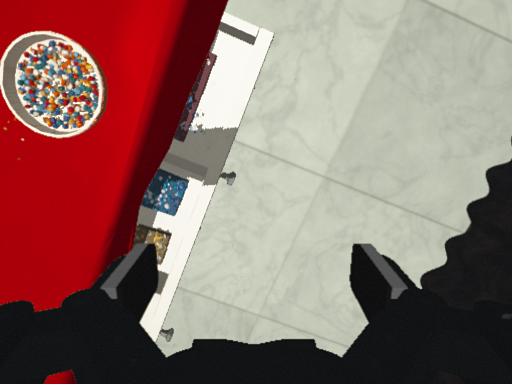

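The scene and top views show the case (top ~(331,196), scene ~(325,185)), with the green rod near its front edge. The spool is at (317,237), the bottle at (339,162), a blue vice at (380,183) and the charm tray at (175,206). I'll zoom in and cast rays.

```bash
cat > h.py <<'E'
import numpy as np, cv2
from workcell import manip
from scipy.spatial.transform import Rotation as R
def ray(n,uv,obs=None):
    c=manip.calibration(n); K=np.array([[c['fx'],0,c['cx']],[0,c['fy'],c['cy']],[0,0,1]])
    p=cv2.undistortPoints(np.array([[uv]],float),K,np.array([c['k1'],0,0,0,0]))[0,0]
    d=np.array([p[0],-p[1],-1.])
    if n=='wrist':
        T=np.eye(4);T[:3,:3]=R.from_quat(obs['ee_rot']).as_matrix();T[:3,3]=obs['position'];T=T@c['tool_from_camera']
    else: T=np.linalg.inv(c['view'])
    return T[:3,3],T[:3,:3]@d/np.linalg.norm(d)
def onz(n,uv,z,obs=None):
    o,d=ray(n,uv,obs); return o+d*(z-o[2])/d[2]
def two(a,b):
    (o1,d1),(o2,d2)=a,b
    s=np.linalg.lstsq(np.stack([d1,-d2],1),o2-o1,rcond=None)[0]
    p,q=o1+s[0]*d1,o2+s[1]*d2
    return (p+q)/2,np.linalg.norm(p-q)
def proj(n,P,obs=None):
    c=manip.calibration(n); 
    if n=='wrist':
        T=np.eye(4);T[:3,:3]=R.from_quat(obs['ee_rot']).as_matrix();T[:3,3]=obs['position'];V=np.linalg.inv(T@c['tool_from_camera'])
    else: V=c['view']
    p=V@np.append(P,1); x=np.array([p[0],-p[1]])/-p[2]; x=x*(1+c['k1']*(x@x))
    return x*c['fx']+[c['cx'],c['cy']]
E
python3 - <<'E'
import cv2
t=cv2.imread('pics/top0.png')[140:260,290:420]
cv2.imwrite('pics/t1.png',cv2.resize(t,None,fx=5,fy=5,interpolation=cv2.INTER_CUBIC))
t=cv2.imread('pics/scene0.png')[130:235,275:395]
cv2.imwrite('pics/s1.png',cv2.resize(t,None,fx=5.5,fy=5.5,interpolation=cv2.INTER_CUBIC))
E
```

```text
(no output)
```

View pics/t1.png

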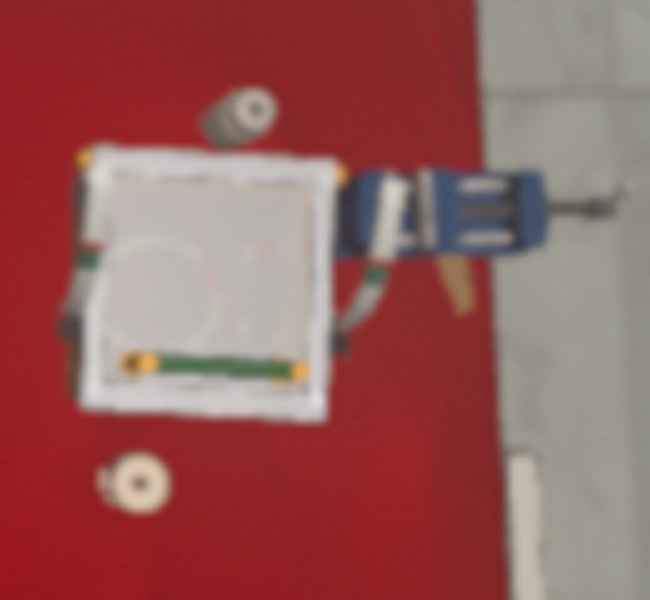

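View pics/s1.png

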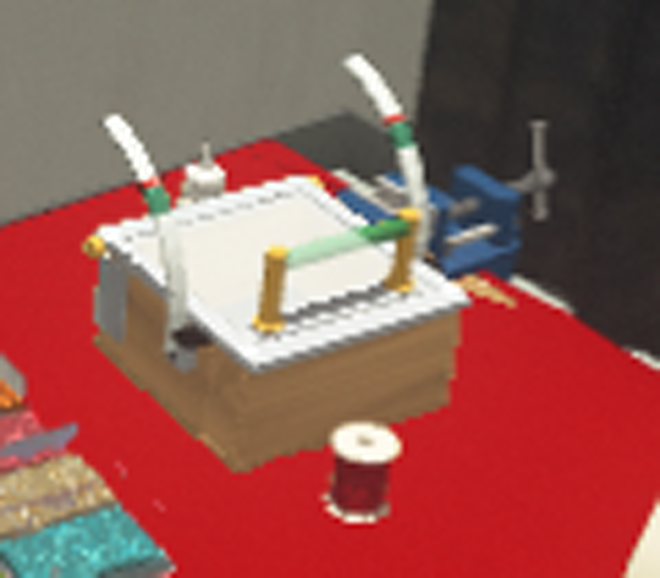

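```bash
python3 - <<'E'
from h import *
np.set_printoptions(precision=4,suppress=True)
T=lambda u,v:(290+(u+.5)/5-.5,140+(v+.5)/5-.5)
S=lambda u,v:(275+(u+.5)/5.5-.5,130+(v+.5)/5.5-.5)
for a,b in [((157,362),(283,252)),((292,370),(398,230))]:
    print('two',two(ray('top',T(*a)),ray('scene',S(*b))), onz('top',T(*a),.12), onz('scene',S(*b),.12))
for nm,p in dict(hl=(85,158),hr=(341,172)).items(): print(nm,onz('top',T(*p),.072))
for nm,p in dict(hl=(95,246),hr=(317,182)).items(): print(nm,onz('scene',S(*p),.072))
for nm,p in dict(fl=(82,408),fr=(326,420),bl=(93,148),br=(338,160)).items(): print(nm,onz('top',T(*p),.076))
for nm,p in dict(fl=(262,362),fr=(470,298)).items(): print(nm,onz('scene',S(*p),.073))
print('spool',onz('top',T(139,485),.044),onz('scene',S(366,441),.044))
print('bottle',onz('top',T(256,108),.102))
print('tray',onz('top',(175,206),.054),'vice',onz('top',T(345,215),.08),'scaletops',onz('top',T(393,190),.16),onz('scene',S(352,60),.17),onz('scene',S(112,120),.17))
E
```

```text
two (array([ 0.4781, -0.1957,  0.125 ]), np.float64(0.0029409787124012824)) [ 0.4772 -0.1979  0.12  ] [ 0.4849 -0.2003  0.12  ]
two (array([ 0.4717, -0.2778,  0.1172]), np.float64(0.005172573057628821)) [ 0.47  -0.279  0.12 ] [ 0.4693 -0.2714  0.12  ]
hl [ 0.606  -0.1676  0.072 ]
hr [ 0.5931 -0.3292  0.072 ]
hl [ 0.6076 -0.1677  0.072 ]
hr [ 0.5975 -0.3329  0.072 ]
fl [ 0.4503 -0.1591  0.076 ]
fr [ 0.4383 -0.3113  0.076 ]
bl [ 0.6117 -0.1722  0.076 ]
br [ 0.6003 -0.3265  0.076 ]
fl [ 0.4592 -0.1694  0.073 ]
fr [ 0.4468 -0.3148  0.073 ]
spool [ 0.3999 -0.1989  0.044 ] [ 0.4021 -0.198   0.044 ]
bottle [ 0.6308 -0.2691  0.102 ]
tray [0.5091 0.2481 0.054 ] vice [ 0.5653 -0.328   0.08  ] scaletops [ 0.5728 -0.3323  0.16  ] [ 0.5704 -0.3216  0.17  ] [ 0.5832 -0.1538  0.17  ]
```

Hinge is about (0.601, -0.249, 0.072) with case yaw about -4.3°. The rod predicted from that is (0.476, -0.240, 0.120), and triangulation gives (0.475, -0.237, 0.121), so they agree. Next I move above the rod with the jaws along case x.

```bash
python3 -m handwheel '[[[0.05,-0.03,-0.02,0,0,-0.139,0.085],[0.095,-0.06,-0.03,0,0,-0.278,0.085],[0.14,-0.09,-0.03,0,0,-0.417,0.085],[0.185,-0.118,-0.03,0,0,-0.556,0.085],[0.23,-0.146,-0.03,0,0,-0.695,0.085],[0.275,-0.174,-0.03,0,0,-0.834,0.085],[0.315,-0.2,-0.03,0,0,-0.973,0.085],[0.351,-0.224,-0.03,0,0,-1.112,0.085]]]' 25
python3 -m handwheel '[[[0,0,0,0,0,0,0.085],[0,0,0,0,0,0,0.085]]]'
python3 - <<'E'
from h import *
o=manip.get_obs(); print(o)
cv2.imwrite('pics/w2.png',manip.camera('wrist'))
E
```

```text
clock: 1.15
position: [0.4764, -0.2387, 0.2612]
ee_rot: [0.731, 0.682, -0.0, -0.0]
ft_force: [-0.3, -0.2, -0.3]
grip_width: 0.996
clock: 1.4
position: [0.4752, -0.241, 0.2611]
ee_rot: [0.734, 0.68, -0.0, -0.0]
ft_force: [-0.1, -0.3, 0.6]
grip_width: 0.997
{'clock': 1.4, 'joint_pos': array([ 0.79208657,  0.14371881, -0.4495954 ,  1.63981595,  0.06395935,
        1.37299832,  0.25745314]), 'joint_velocities': array([ 0.01591649, -0.00174824,  0.01521289,  0.00107196, -0.000348  ,
       -0.00159983,  0.00022653]), 'tau': array([-1.62900958e+00, -4.69392121e+01, -3.55100714e+00, -3.93809223e+01,
       -1.56649514e-01, -1.99736212e-02,  3.10243468e-02]), 'position': array([ 0.4752092 , -0.2410182 ,  0.26109035]), 'ee_rot': array([ 7.33619287e-01,  6.79560630e-01, -2.87514622e-04, -9.36858663e-05]), 'ft_force': array([-0.14381187, -0.27677358,  0.6110041 ]), 'torque': array([-0.06721211, -0.02768411,  0.03143342]), 'grip_width': 0.9973060429470312}
```

View pics/w2.png

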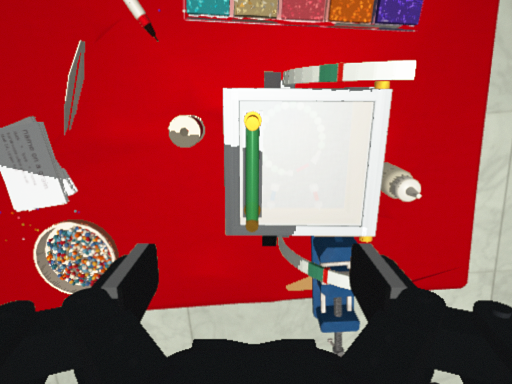

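```bash
python3 - <<'E'
from h import *
np.set_printoptions(precision=4,suppress=True)
o=manip.get_obs()
im=cv2.imread('pics/w2.png'); hsv=cv2.cvtColor(im,cv2.COLOR_BGR2HSV)
m=cv2.inRange(hsv,(40,80,30),(85,255,255)); m[:, :235]=0; m[:,275:]=0
ys,xs=np.nonzero(m); print(xs.min(),xs.max(),ys.min(),ys.max(),xs.mean(),ys.mean())
for y in (ys.min()+3,ys.max()-3): print(y,xs[abs(ys-y)<3].mean(), onz('wrist',(xs[abs(ys-y)<3].mean(),y),.12,o))
print('c',onz('wrist',(xs.mean(),(ys.min()+ys.max())/2),.12,o))
for p in [(384,85),(366,239)]: print('hinge',onz('wrist',p,.072,o))
for p in [(224,89),(226,236),(380,236),(390,89)]: print('lid',onz('wrist',p,.076,o))
print('tool y',R.from_quat(o['ee_rot']).as_matrix()[:,:2].T)
E
```

```text
246 258 128 220 251.9516407599309 174.2538860103627
131 252.0 [ 0.4768 -0.1979  0.12  ]
217 251.7 [ 0.4704 -0.2767  0.12  ]
c [ 0.4738 -0.2359  0.12  ]
hinge [ 0.6076 -0.1683  0.072 ]
hinge [ 0.5931 -0.3298  0.072 ]
lid [ 0.4525 -0.16    0.076 ]
lid [ 0.4391 -0.3127  0.076 ]
lid [ 0.6069 -0.3255  0.076 ]
lid [ 0.6119 -0.1725  0.076 ]
tool y [[ 0.0775  0.997  -0.0003]
 [ 0.997  -0.0775 -0.0005]]
```

```bash
python3 -m handwheel '[[[0.003,0,0.04,0,0,0,0.085],[0.003,0,0.08,0,0,0,0.085],[0.003,0,0.12,0,0,0,0.085],[0.003,0,0.15,0,0,0,0.085],[0.003,0,0.16,0,0,0,0.085],[0.003,0,0.16,0,0,0,0.05],[0.003,0,0.16,0,0,0,0.03],[0.003,0,0.16,0,0,0,0.03]]]' 22
python3 - <<'E'
from h import *
cv2.imwrite('pics/w3.png',manip.camera('wrist'))
E
```

```text
clock: 2.45
position: [0.4765, -0.2378, 0.1025]
ee_rot: [0.733, 0.68, 0.0, 0.001]
ft_force: [0.7, -0.1, 0.2]
grip_width: 0.375
```

View pics/w3.png

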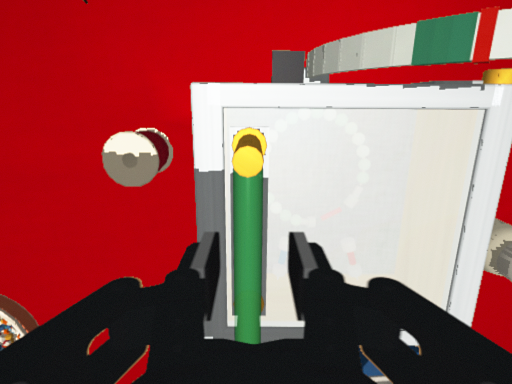

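The rod sits between the pads (col 248, against a pad midpoint of about 254), so it's about 2 mm to -x. I'll shift and close.

```bash
python3 -m handwheel '[[[0,-0.002,0,0,0,0,0.025],[0,-0.002,0,0,0,0,0.014],[0,-0.002,0,0,0,0,0.008],[0,-0.002,0,0,0,0,0.0],[0,-0.002,0,0,0,0,0.0],[0,-0.002,0,0,0,0,0.0]]]' 22
python3 - <<'E'
from h import *
o=manip.get_obs();print(o['position'],o['ft_force'],o['torque'],o['grip_width']*.0854)
cv2.imwrite('pics/w4.png',manip.camera('wrist'))
E
```

```text
clock: 3.25
position: [0.4739, -0.2373, 0.1014]
ee_rot: [0.733, 0.68, -0.0, 0.0]
ft_force: [-1.7, 0.3, 2.6]
grip_width: 0.131
[ 0.4738594  -0.23732358  0.10138237] [-1.68096651  0.33626817  2.59045658] [ 0.04855222  0.2414544  -0.04316333] 0.011205588063046739
```

View pics/w4.png

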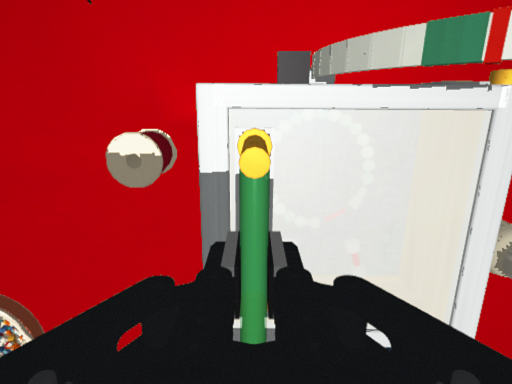

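Gripped: opening 11.2 mm on the 12 mm rod, with low wrist force. Next I compute the arc shifts.

```bash
python3 - <<'E'
import numpy as np
for t in np.arange(0,1.03,.05):
    a=np.arctan2(.048,-.125)-t; print(round(t,3),round(.1339*np.cos(a)+.125,4),round(.1339*np.sin(a)-.048,4))
E
```

```text
0.0 -0.0 0.0
0.05 0.0026 0.0062
0.1 0.0054 0.0122
0.15 0.0086 0.0181
0.2 0.012 0.0239
0.25 0.0158 0.0294
0.3 0.0198 0.0348
0.35 0.024 0.04
0.4 0.0286 0.0449
0.45 0.0333 0.0496
0.5 0.0383 0.0541
0.55 0.0435 0.0583
0.6 0.0489 0.0622
0.65 0.0545 0.0659
0.7 0.0603 0.0692
0.75 0.0663 0.0723
0.8 0.0723 0.0751
0.85 0.0786 0.0776
0.9 0.0849 0.0798
0.95 0.0913 0.0816
1.0 0.0979 0.0831
```

Tool y is case +x and tool z is down. First leg goes to θ≈0.35.

```bash
python3 -m handwheel '[[[0,0.0026,-0.0062,0,0,0,0.0],[0,0.0054,-0.0122,0,0,0,0.0],[0,0.0086,-0.0181,0,0,0,0.0],[0,0.012,-0.0239,0,0,0,0.0],[0,0.0158,-0.0294,0,0,0,0.0],[0,0.0198,-0.0348,0,0,0,0.0],[0,0.024,-0.04,0,0,0,0.0],[0,0.024,-0.04,0,0,0,0.0]]]' 22
python3 - <<'E'
from h import *
o=manip.get_obs();print(o['position'],o['ft_force'],o['torque'])
cv2.imwrite('pics/w5.png',manip.camera('wrist'))
E
```

```text
clock: 4.3
position: [0.4969, -0.2392, 0.1421]
ee_rot: [0.733, 0.68, -0.001, -0.001]
ft_force: [-10.7, 1.9, 5.9]
grip_width: 0.132
[ 0.49693926 -0.23923015  0.14214868] [-10.70042372   1.89112522   5.90762566] [ 0.19634122  2.36724615 -0.07425244]
```

View pics/w5.png

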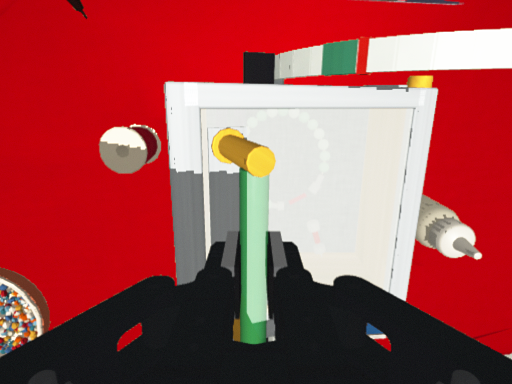

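The reading (-10.7, +5.9) N is along the rod's outward radius, so my arc is slightly too tight. I'll correct outward by about 1.8 mm and continue to θ≈0.7. The view shows the rod still centred in the pads.

```bash
python3 -m handwheel '[[[0,0.0031,-0.0059,0,0,0,0.0],[0,0.0078,-0.0106,0,0,0,0.0],[0,0.0128,-0.0151,0,0,0,0.0],[0,0.018,-0.0193,0,0,0,0.0],[0,0.0234,-0.0232,0,0,0,0.0],[0,0.029,-0.0269,0,0,0,0.0],[0,0.0348,-0.0302,0,0,0,0.0],[0,0.0348,-0.0302,0,0,0,0.0]]]' 22
python3 - <<'E'
from h import *
o=manip.get_obs();print(o['position'],o['ft_force'],o['torque'])
cv2.imwrite('pics/w6.png',manip.camera('wrist'))
s=manip.camera('scene')[110:235,265:405]
cv2.imwrite('pics/s6.png',cv2.resize(s,None,fx=4.5,fy=4.5,interpolation=cv2.INTER_CUBIC))
E
```

```text
clock: 5.35
position: [0.5332, -0.2422, 0.1727]
ee_rot: [0.733, 0.68, 0.0, 0.001]
ft_force: [-4.7, -1.4, 6.6]
grip_width: 0.129
[ 0.53324274 -0.24215685  0.17274073] [-4.73851314 -1.42249979  6.62793715] [-0.3360012  1.1674512 -0.1200198]
```

View pics/w6.png

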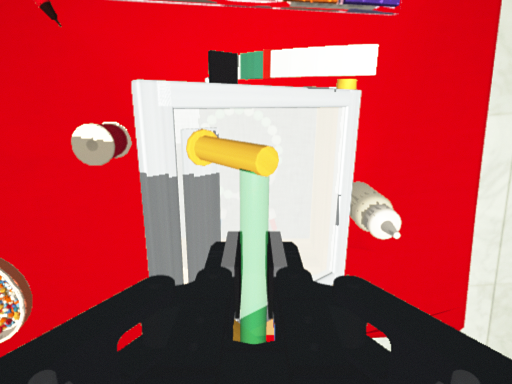

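View pics/s6.png

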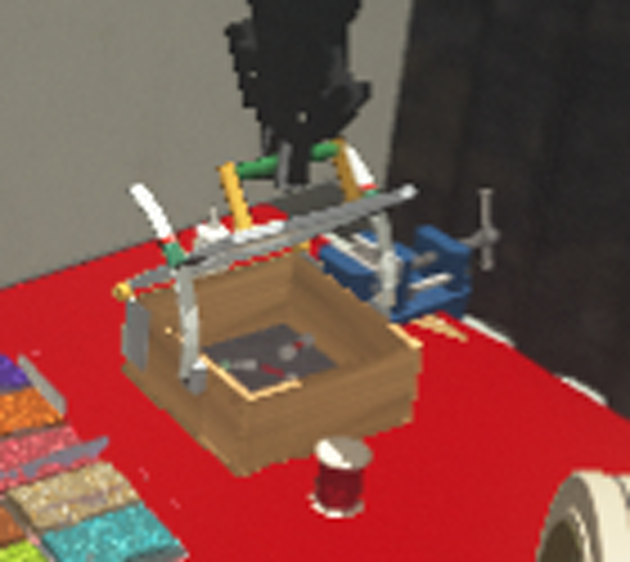

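The lid is at about 0.7, with the pointer at the lower edge of the green band, and the forces are small. I go on past the red line to about 1.0 and dwell there.

```bash
python3 -m handwheel '[[[0,0.006,-0.0041,0,0,0,0.0],[0,0.012,-0.0069,0,0,0,0.0],[0,0.0183,-0.0094,0,0,0,0.0],[0,0.0246,-0.0116,0,0,0,0.0],[0,0.031,-0.0134,0,0,0,0.0],[0,0.0376,-0.0149,0,0,0,0.0],[0,0.0376,-0.0149,0,0,0,0.0],[0,0.0376,-0.0149,0,0,0,0.0]]]' 22
python3 - <<'E'
from h import *
o=manip.get_obs();print(o['position'],o['ft_force'],o['torque'])
cv2.imwrite('pics/w7.png',manip.camera('wrist'))
s=manip.camera('scene')[110:235,265:405]
cv2.imwrite('pics/s7.png',cv2.resize(s,None,fx=4.5,fy=4.5,interpolation=cv2.INTER_CUBIC))
E
```

```text
clock: 6.45
position: [0.5706, -0.2451, 0.1863]
ee_rot: [0.733, 0.68, 0.0, 0.0]
ft_force: [-1.0, -5.4, -0.3]
grip_width: 0.129
[ 0.57056364 -0.24506191  0.18630675] [-1.01782328 -5.3989551  -0.29978699] [-1.10560945  0.23468803 -0.07734241]
```

View pics/w7.png

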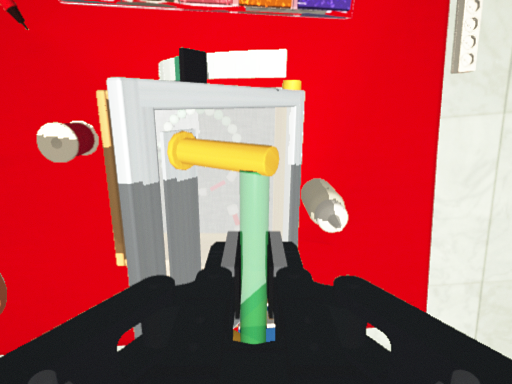

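View pics/s7.png

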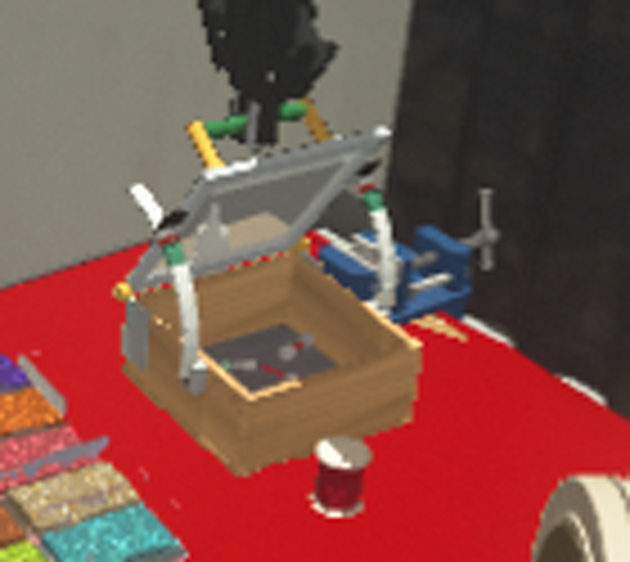

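The pointers are clearly above the red line, at about 0.98 from the geometry. I dwell a bit longer and then go back to about 0.79.

```bash
python3 -m handwheel '[[[0,0,0,0,0,0,0.0],[0,0,0,0,0,0,0.0],[0,-0.0066,0.0015,0,0,0,0.0],[0,-0.013,0.0033,0,0,0,0.0],[0,-0.0193,0.0055,0,0,0,0.0],[0,-0.0268,0.0085,0,0,0,0.0],[0,-0.0268,0.0085,0,0,0,0.0],[0,-0.0268,0.0085,0,0,0,0.0]]]' 22
python3 - <<'E'
from h import *
o=manip.get_obs();print(o['position'],o['ft_force'],o['torque'])
cv2.imwrite('pics/w8.png',manip.camera('wrist'))
s=manip.camera('scene');cv2.imwrite('pics/s8full.png',s);s=s[110:235,265:405]
cv2.imwrite('pics/s8.png',cv2.resize(s,None,fx=4.5,fy=4.5,interpolation=cv2.INTER_CUBIC))
E
```

```text
clock: 7.55
position: [0.5435, -0.2427, 0.1781]
ee_rot: [0.733, 0.68, -0.0, 0.0]
ft_force: [-2.5, -4.9, 2.0]
grip_width: 0.132
[ 0.54353715 -0.24274125  0.17812266] [-2.54059974 -4.92266634  1.99686365] [-1.01375441  0.26328381 -0.07111889]
```

View pics/w8.png

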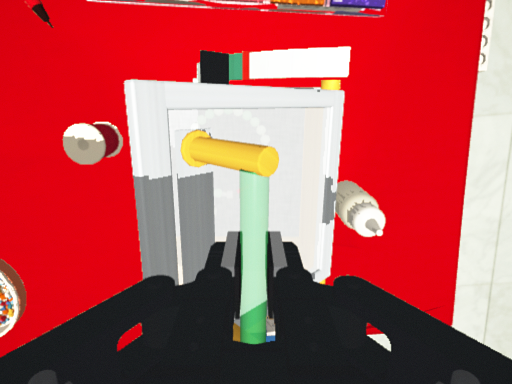

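View pics/s8.png

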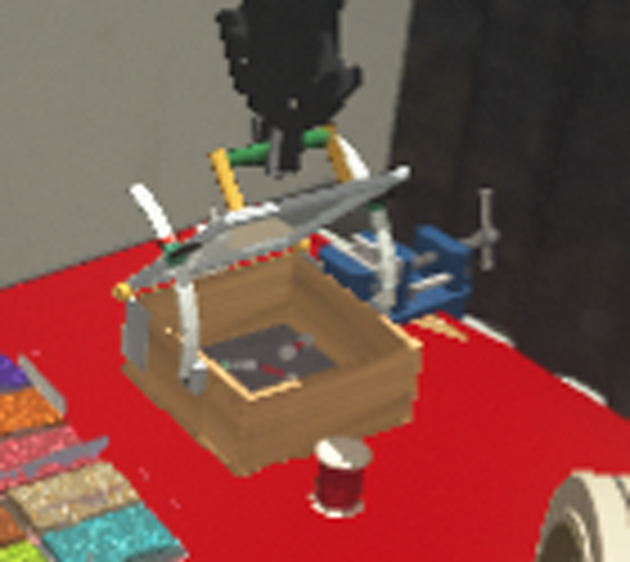

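```bash
python3 - <<'E'
from h import *
np.set_printoptions(precision=4,suppress=True)
im=cv2.imread('pics/s8full.png')
a=cv2.resize(im[150:180,290:330],None,fx=10,fy=10,interpolation=cv2.INTER_NEAREST)
b=cv2.resize(im[140:170,330:370],None,fx=10,fy=10,interpolation=cv2.INTER_NEAREST)
cv2.imwrite('pics/z8.png',np.hstack([a,b]))
H=np.array([.600,-.249,.072]); psi=-.083
X=np.array([np.cos(psi),np.sin(psi),0]);Y=np.array([-np.sin(psi),np.cos(psi),0])
P=lambda t,r,y:H+Y*y+r*(-np.cos(t)*X+np.array([0,0,np.sin(t)]))
for t in (0.71,.77,.79,.83,.87,.9):
    print(t,'scale L/R',proj('scene',P(t,.094,.09)),proj('scene',P(t,.094,-.09)),'front mid-thickness',proj('scene',P(t,.154,.077)),proj('scene',P(t,.154,-.077)))
E
```

```text
0.71 scale L/R [303.493  168.3638] [350.1922 155.8068] front mid-thickness [316.9232 162.6368] [358.0469 151.6927]
0.77 scale L/R [302.8976 166.6108] [349.6123 154.1598] front mid-thickness [315.8979 159.6526] [357.0465 148.8709]
0.79 scale L/R [302.688  166.0337] [349.4061 153.6182] front mid-thickness [315.536  158.6713] [356.6903 147.944 ]
0.83 scale L/R [302.2525 164.8921] [348.9749 152.5478] front mid-thickness [314.7833 156.7322] [355.9451 146.1135]
0.87 scale L/R [301.7963 163.769 ] [348.5194 151.4959] front mid-thickness [313.9933 154.8277] [355.1575 144.3174]
0.9 scale L/R [301.441  162.9402] [348.1624 150.7205] front mid-thickness [313.3775 153.4244] [354.54   142.9951]
```

View pics/z8.png

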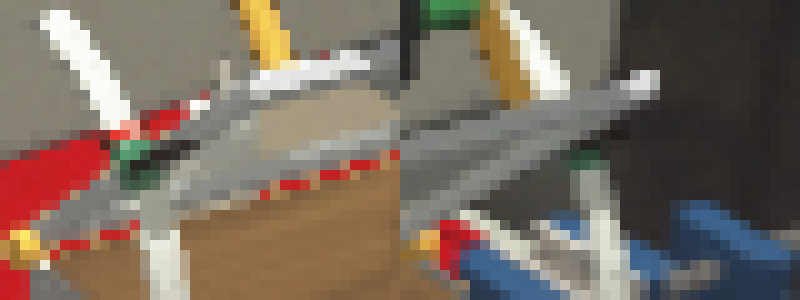

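The pointer crosses the green band on the left scale, with green visible above and below it. The front corner at about (355,148) matches θ≈0.79. I'll let it settle, do a final check on stillness and the loose objects, and hand in.

```bash
python3 -m handwheel '[[[0,0,0,0,0,0,0.0],[0,0,0,0,0,0,0.0],[0,0,0,0,0,0,0.0]]]' 22
python3 - <<'E'
from h import *
np.set_printoptions(precision=4,suppress=True)
o=manip.get_obs();print(o['position'],o['ft_force'],o['grip_width'],abs(o['joint_velocities']).max())
a=cv2.imread('pics/scene0.png').astype(int);b=manip.camera('scene').astype(int)
d=abs(a-b).max(2)
for n,(u,v) in dict(spool=(341,215),tray=(185,245),bottle=(312,163)).items(): print(n,d[v-12:v+12,u-10:u+10].mean(), d[v-12:v+12,u-10:u+10].max())
t=manip.camera('top'); cv2.imwrite('pics/t9.png',cv2.resize(t[120:260,150:400],None,fx=3,fy=3))
E
```

```text
clock: 8.02
position: [0.5436, -0.2427, 0.1782]
ee_rot: [0.733, 0.68, -0.0, 0.0]
ft_force: [-2.1, -5.6, 3.2]
grip_width: 0.129
[ 0.5436 -0.2427  0.1782] [-2.0976 -5.5817  3.1894] 0.12867810898038995 0.001797482597250376
spool 16.972916666666666 123
tray 3.8979166666666667 7
bottle 73.21666666666667 209
```

View pics/t9.png

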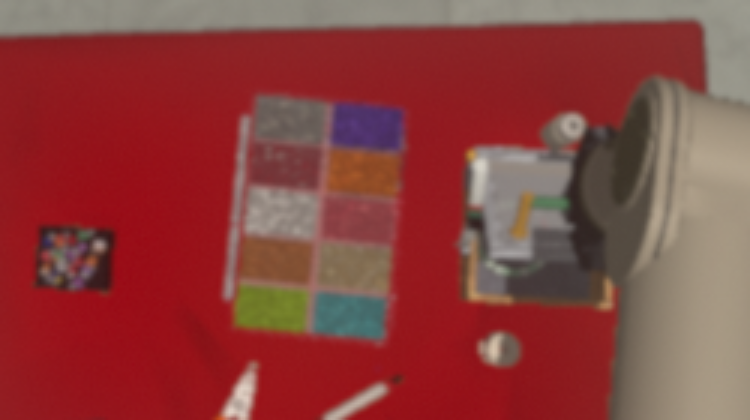

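The spool (317,236), bottle (340,162) and tray (175,206) are all where they started. The pixel differences in the scene view come from shadow and the lid covering the bottle.

```bash
python3 -c "
from workcell import manip
print(manip.hand_in()); o=manip.get_obs(); print(o['clock'],o['position'],o['ft_force'])"
```

```text
the job is handed in; nothing more can be done
None
the job is handed in; nothing more can be done
```

I gripped the glass rod at 22 N and raised the lid along its arc to about 0.98–1.0 rad, past the red line. I held it there for over 0.2 s, brought it back to about 0.79 rad and handed in at about 8 s, still holding the rod.

**Last checks before handing in:**
- **Lid position:** the left pointer was in the green band and the front corner matched about 0.79 rad. From the tool position alone I got 0.76 (x) and 0.83 (z), both inside the band. The right pointer was mostly hidden.
- **Stillness and force:** joint speeds were at most 0.002 rad/s. Wrist force was about 7 N at the end; the highest reading was about 12 N, from a slightly tight arc early in the lift that I then corrected.
- **Loose things:** spool, bottle and tray were within about a pixel of their starting places in the top view. My scene-picture difference check flagged the spool and bottle. I put that down to shadow and to the lid hiding the bottle.

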